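# Set up the bag sealer: onto its board, timer to six

### The job

Set up the small bag sealer for thick mailers: lift it by its casing (not by the dial) and set it down, without dropping it, on the rubber-faced board, lengthwise along the board and about central, all four feet on it, with the lever's press pad to the right as seen from the robot. Turn its timer dial to mark 6 and let go. Leave the tape measure, pen, tape roll and knife that lie around where they are.

Things in the scene. Friction and masses are not known exactly. Their poses are not given: they have to be found in the camera images.
- sealer: table-top impulse bag sealer, loose, grey casing, about 0.7 kg, 250 mm long. Origin: middle of its length and width, level with the soles of its four rubber feet (at x +-14, y +-112 mm). z up; y along its length to the timer housing, -y to the lever's press pad. Seal bed 46 mm wide, y -126 to +38, top at z = 43. Centre of mass near y = +58. Turning the dial does not shift it.
- housing_top (a point): middle of the timer housing's top as the place to grip: x = 0, y = +66, z = 64 mm in the sealer's frame, axes as the sealer's. The housing is a straight-sided box 62 mm wide (x), y = +37 to +127 mm, top at z = 64 mm; grip it across x. The dial beside this point (20 mm on along +y) rises 26 mm above it.
- press_end (a point): point under the seal bed, at y = -110 mm in the sealer's frame. Above the bed is the white lever, 28 mm wide, hinged at y = +30, z = 60 mm by the housing and held up by a light spring; its black press pad, 36 mm across, is above this point, its top at about z = 115 mm.
- dial (a joint): timer dial angle, rad: 0 at mark 0 (stop), grows clockwise seen from above to 5.03 at mark 8 (stop). Nine ticks on a white disc are marks 0 to 8, 36 deg (0.628 rad) apart, even ones longer, no numerals; the gap in the scale faces the sealer's -x. Mark 6 = 3.77. Pointer direction = 144 deg minus this angle, counter-clockwise from the sealer's +x (mark 6: -72 deg). Friction 0.03 N m; stays put.
- dial_grip (a point): on the dial's vertical axis, 16 mm above the housing's top (x = 0, y = 86, z = 80 mm in the sealer's frame). Dial: black skirt 37 mm across, up to 5 mm above the housing; on it a bar grip 35 mm long, 12 mm wide, from 5 to 26 mm above the housing. The point turns with the dial: x along the bar to the pointer end (white line), z up; grip across y.
- board: fixed plywood board with black rubber top, 150 mm (its x) by 300 mm (its y) and 18 mm high. Origin at the centre of its underside; its -x long side faces the robot, +y is to the robot's left. The sealer belongs on it with the same directions of x and y.
- tape_measure: bystander: orange tape measure, 62 x 66 x 38 mm, near the sealer's bed. Origin under its centre.
- marker: bystander: marker pen lying, 128 mm long along its x, 17 mm thick, near the sealer's bed. Origin under its middle.
- tape_roll: bystander: roll of brown packing tape lying flat, 104 mm across, 48 mm high, behind the board. Origin under its centre.
- knife: bystander: grey safety knife lying, 165 mm long along its x, 26 mm wide, 19 mm high, in front of the board. Origin under its middle.

How it is judged (in metres and radians):
At the end, for the whole second after the job is handed in: The sealer stands upright and still, all feet on the board: origin within 40 mm across and 33 mm along of the board's centre, length within 10 degrees of the board's, press pad to the right (board's -y); dial within a quarter division (0.16 rad) of mark 6 (joint 3.77) (x of sealer in the frame of board between -0.04 and 0.04 m and y of sealer in the frame of board between -0.033 and 0.033 m and z of sealer in the frame of board between 0.014 and 0.022 m and y of press_end in the frame of board below -0.05 m and angle between the y axis of sealer and the y axis of board, either way round below 0.17 rad and angle between sealer's own z axis and vertical below 0.05 rad and linear speed of sealer below 0.01 m/s and value of joint dial between 3.61 and 3.93 rad); the robot touches nothing.
It fails at once if the sealer is carried by its dial (contact force between the fingers and dial above 2 N and height (world z) of sealer above 0.03 m).
It fails at once if the sealer is dropped: let go while more than 14 mm above the board (contact force between the fingers and sealer below 0.2 N and height (world z) of sealer above 0.032 m and contact force between sealer and board below 0.2 N).
It fails at once if the tape measure, pen, tape roll or knife is moved more than 30 mm (distance of any of tape_measure, marker, tape_roll, knife from where it was at the start of the episode above 0.03 m).
It also fails if it takes over 54 s, if anything falls off the work surface, if the arm or the gripper's body presses on something with over 40 N, if the wrist force passes 120 N, or if a joint passes its speed limit or range.

### The arm

A 7-joint arm with a two-finger parallel gripper is mounted at the origin on the work surface. World frame = base frame: x ahead of the robot, y to its left, z up, the work surface at z = 0. Lengths are in mm, angles in rad, forces in N, time in s.
With the tool pointing down it reaches from about 400 to 875 mm from the base axis. Payload 4.4 kg.
Tool frame: the origin (TCP) lies at the very end of the fingers, on their centre line; the grasp point (between the pads) lies 19 mm behind it; z points along the fingers, y is the direction in which the jaws open and shut (so a half turn about z gives the same grasp; the last joint's range is limited). The gripper opens to 85 mm and grips with 20 to 120 N. Pads are 22 mm wide; open, the fingers measure 114 mm over their backs; the gripper's body (76 mm by 85 mm) begins 54 mm behind the grasp point. The pads swing forward as they close: fully open they stand 13 mm farther back than shut.
Start: joints at [1.113, 0.628, 0.038, 1.517, -0.027, 0.996, -0.02], TCP at [248.234, -600.748, 196.913] pointing down, gripper open.
Joint ranges: [-3.06, 3.06], [-0.37, 2.12], [-1.25, 1.32], [0.18, 2.47], [-1.1, 4.24], [0.23, 1.98], [-2.94, 2.94]. Speed limits (rad/s): [2.57, 2.57, 3.14, 3.14, 3.14, 3.14, 3.14].

### API

Orientations are given as [roll, pitch, yaw] about the fixed x, y, z axes, in that order (R = Rz(yaw) Ry(pitch) Rx(roll)).
In Python, from cell import ctrl gives the robot as it stands.
- The arm moves only by the shell command python3 -m crank 'ROWS' [OPENING]. ROWS is JSON, a list that holds one entry, the list of rows, each a list of 6 numbers: the shift along the tool's x, y, z in units of 30 mm (1.0 is 30 mm), then the turn, a rotation vector about the tool's x, y, z in units of 6 degrees (1.0 is 6 degrees). In form: [[[tx, ty, tz, rx, ry, rz], ...]]. A call has 1 to 12 rows; each row shifts and turns the pose as measured when the row begins, along the tool's axes as they then stand; what a row does not reach is not made up. A row lasts 1/12 s, in which the tool goes at most 41.7 mm and 7.16 degrees, less where a joint would pass 70% of its speed; a pose out of reach is approached as far as the arm can. A call is refused whole if a number of a shift passes 1 or a number of a turn 1, either way. A call with a gripper value outside its range is refused whole. OPENING is the gripper command: -1 is fully open, 1 is shut, values between are in proportion, set as the call begins (- or left out, the last holds). The fingers move at their own pace and stop on an object; the grip force is fixed at half the most. Time passes only in rows, so rows that do not move let the fingers close. It gives the time, the measured TCP pose, the force and the opening at its end, in the units of the state.
- ctrl.read_state(): the state, without advancing time (a new reading comes with each control period).
- ctrl.get_image(name): name is "side" or "top" or "wrist"; returns a dict with "color" (420x560x3 uint8, red, green, blue), "depth" (420x560 float32, mm along the optical axis (not along the pixel's ray), 0 where there is no reading), "camera_matrix" (3x3 intrinsics, pixels), "R" (3x3) and "t" (3): a world point X has camera coordinates R X + t. Camera axes: x right, y down, z forward; pixel columns grow to the right and rows downward; lengths in mm; the calibration is good to about 2 mm. A picture is of the moment at which its call begins.
- ctrl.finish_job(): hands the job in, once; it reports no verdict.
Trained networks look in a picture, given as the dict that the camera call returned (one of the last four; its "shot" number tells which), for a name from the list of things; names that differ only in an ending like _2 or _b are one class to them, and where a whole thing is asked for, a point or a joint stands for the part that bears it (a point fixed in the world has none). Each returns a list of dicts, best first, with "conf" (0 to 1); they miss things now and then, are a little off and sometimes report something else, mostly with a low value. They report only what shows in the picture. A call takes as long as a camera call.
- ctrl.search_frame(query, picture): "extent" ([centre column, centre row, width, height] in pixels, round what is visible of it).
The state is a dict: "clock": time; "qpos": joint angles; "qd": joint speeds; "tau": joint torques, N m; "eef_pos": TCP position; "tool_rot": TCP orientation; "force": force on the tool from outside, world axes, zero at the start; "torque": the same for the moment, N m; "width": finger opening in mm.
Only numpy, scipy, OpenCV 4.12 (cv2) and the standard library are available. Lean on these libraries where they do the work, as an engineer would, in place of code of your own. Each camera call takes 0.05 s, during which the arm holds its last target. There are 200 camera calls.

## Working session

There is one attempt and no reset: what is moved stays moved. The work goes in short steps, Python scripts to look and compute and a shell command to move; the robot and the scene stay as the last step left them, time stands still between calls to the robot, and variables do not carry over. Pictures are saved under pics/ and viewed, about 8 in all and at most 12, crops included, and the job is handed in when it is done.

```bash
ls; mkdir -p pics; python3 - <<'E'
from cell import ctrl
import cv2,numpy as np
s=ctrl.read_state();print(s['clock'],s['eef_pos'],s['tool_rot'],s['width'])
a=ctrl.get_image("top");b=ctrl.get_image("side")
np.savez('f0.npz',**{k+n:v for k,d in(('a',a),('b',b)) for n,v in d.items()})
for n,d in(('top0',a),('side0',b)):
    cv2.imwrite(f'pics/{n}.png',d['color'][:,:,::-1])
for q in['sealer','dial','board','tape_measure','marker','tape_roll','knife','housing_top']:
    r=ctrl.search_frame(q,a);print(q,[(np.round(x['extent']),round(x['conf'],2)) for x in r[:2]])
print(a['camera_matrix'],a['R'],a['t'])
E
```

```text
pics
0.0 [ 247.94274478 -600.07233411  195.96899592] [-3.13963171e+00  4.28198239e-05  3.91773040e-01] 85.45242312626304
sealer [(array([192., 244., 113.,  30.]), 0.76)]
dial [(array([151., 241.,  16.,  19.]), 0.47)]
board [(array([368., 211., 126.,  70.]), 0.74)]
tape_measure [(array([211., 284.,  32.,  34.]), 0.98)]
marker [(array([224., 213.,  50.,   9.]), 0.64), (array([191., 244., 113.,  32.]), 0.22)]
tape_roll [(array([382., 152.,  47.,  48.]), 0.78), (array([191., 244., 110.,  32.]), 0.2)]
knife [(array([378., 252.,  70.,  12.]), 0.84)]
housing_top [(array([191., 246., 112.,  32.]), 0.69)]
[[478.88384868   0.         280.42047951]
 [  0.         478.88384868 204.17287688]
 [  0.           0.           1.        ]] [[-0.02116649 -0.99974142 -0.00831141]
 [-0.9915044   0.0220578  -0.12818921]
 [ 0.1283394   0.00552748 -0.9917149 ]] [   4.26606996  558.63918539 1125.39677691]
```

View pics/top0.png

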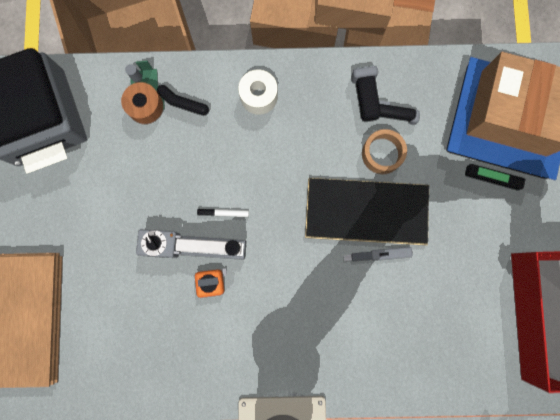

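View pics/side0.png

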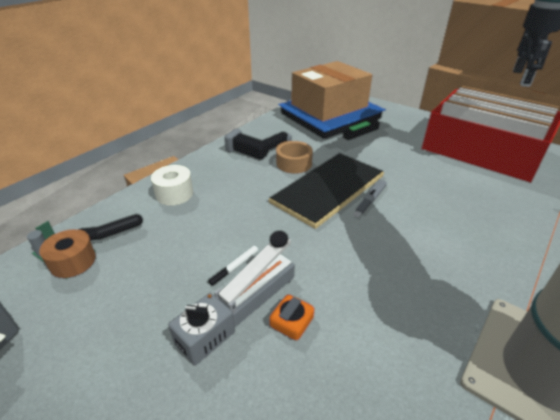

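```bash
cat > h.py <<'E'
import cv2,numpy as np
from cell import ctrl
def cloud(d):
    K=d['camera_matrix'];h,w=d['depth'].shape;v,u=np.mgrid[:h,:w];z=d['depth']
    P=np.stack([(u-K[0,2])*z/K[0,0],(v-K[1,2])*z/K[1,1],z],-1)
    return (P-d['t'])@d['R']   # R^T (P-t)
def rect(W,m,lo,hi,box):
    k=m[box[1]:box[3],box[0]:box[2]];w=W[box[1]:box[3],box[0]:box[2]]
    s=k&(w[...,2]>lo)&(w[...,2]<hi);p=w[s]
    r=cv2.minAreaRect(p[:,:2].astype(np.float32));return r,len(p),np.median(p[:,2])
def proj(d,X):
    c=np.atleast_2d(X)@d['R'].T+d['t'];p=c@d['camera_matrix'].T;return p[:,:2]/p[:,2:]
E
python3 - <<'E'
from h import *
f=np.load('f0.npz');A={k[1:]:f[k] for k in f.files if k[0]=='a'}
W=cloud(A);m=A['depth']>0
for n,lo,hi,b in[('housing',54,72,(125,215,185,275)),('body',30,72,(125,215,255,265)),('pad',85,130,(215,230,255,265)),('dial',78,100,(130,220,175,265)),('board',10,26,(300,170,435,247)),
 ('measure',20,50,(190,262,232,300)),('marker',8,30,(190,203,255,222)),('roll',30,60,(355,125,412,177)),('knife',10,30,(340,246,415,265))]:
    r,c,z=rect(W,m,lo,hi,b);print(n,np.round(r[0],1),np.round(r[1],1),round(r[2],1),c,round(float(z),1))
im=A['color'][215:275,130:260,::-1];cv2.imwrite('pics/c1.png',cv2.resize(im,None,fx=6,fy=6,interpolation=cv2.INTER_CUBIC))
E
```

```text
housing [468.4 275.3] [115.2  61.8] 84.7 1005 64.6
body [461.6 206.4] [253.6  62.3] 84.6 1506 62.8
pad [453.5 113.4] [60.9 33.7] 89.4 357 110.0
dial [469.4 291.7] [35.4 13.4] 30.9 95 89.1
board [ 554.2 -222.4] [300.3 178.6] 85.3 7364 18.1
measure [372.3 168.1] [61.9 66.4] 6.4 707 34.6
marker [538.  136.3] [127.3  28.7] 86.5 334 15.1
roll [ 684.1 -265.6] [102.2 102.6] 53.6 709 47.3
knife [ 432.8 -248.7] [ 25.8 154.7] 4.0 566 14.7
```

View pics/c1.png

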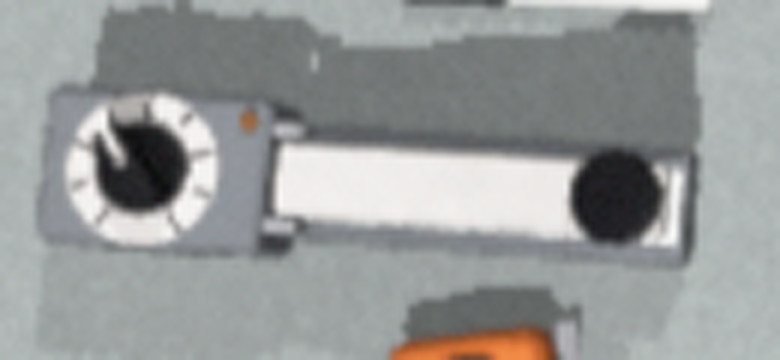

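```bash
cat >> h.py <<'E'
from scipy.spatial.transform import Rotation as Ro
def go(x,y,z,yaw,T=None):
    "units needed from current pose: shift in tool axes and turn about tool axes"
    s=ctrl.read_state();R=Ro.from_euler('xyz',s['tool_rot']);p=np.array(s['eef_pos'])
    d=R.inv().apply(np.array([x,y,z])-p)/30
    G=Ro.from_euler('xyz',[np.pi,0,np.radians(yaw)])
    t=(R.inv()*G).as_rotvec(degrees=True)/6
    print('t',round(s['clock'],2),'p',np.round(p,1),'yaw',round(float(np.degrees(s['tool_rot'][2])),1),'w',round(s['width'],1),'F',np.round(s['force'],1),'q',np.round(s['qpos'],2),'\nshift',np.round(d,2),'turn',np.round(t,2))
E
python3 - <<'E'
from h import *
f=np.load('f0.npz');A={k[1:]:f[k] for k in f.files if k[0]=='a'}
W=cloud(A);m=(A['depth']>0)&(A['color'].max(-1)<60)
print(rect(W,m,12,24,(300,170,435,243)))
E
python3 -m crank '[[[0,0,-1,0,0,-1],[0,0,-1,0,0,-1],[0,0,-0.5,0,0,-1],[0,0,0,0,0,-1],[0,0,0,0,0,-1],[0,0,0,0,0,-1],[0,0,0,0,0,-1],[0,0,0,0,0,-1],[0,0,0,0,0,-1],[0,0,0,0,0,-1],[0,0,0,0,0,-0.4]]]' -1
python3 -c "
from h import *
go(500,-50,260,84.7)"
```

```text
(((541.1339111328125, -222.26071166992188), (293.85858154296875, 143.82876586914062), 85.38734436035156), 6762, np.float64(18.114750459148873))
clock: 1.42
eef_pos: [247.8, -600.6, 276.3]
tool_rot: [-3.14, 0.001, 1.534]
force: [0.2, -0.1, -0.4]
width: 85.6
t 1.42 p [ 247.8 -600.6  276.3] yaw 87.9 w 85.6 F [ 0.2 -0.1 -0.4] q [ 1.28  0.57 -0.26  1.41  0.15  1.18  0.97] 
shift [18.65  7.73  0.51] turn [-0.01  0.01  0.53]
```

```bash
python3 -m crank '[[[0.97,0.4,0.02,0,0,0.2],[0.97,0.4,0.02,0,0,0.2],[0.97,0.4,0.02,0,0,0.1],[0.97,0.4,0.02,0,0,0],[0.97,0.4,0.02,0,0,0],[0.97,0.4,0.02,0,0,0],[0.97,0.4,0.02,0,0,0],[0.97,0.4,0.02,0,0,0],[0.97,0.4,0.02,0,0,0],[0.97,0.4,0.02,0,0,0],[0.97,0.4,0.02,0,0,0],[0.97,0.4,0.02,0,0,0]]]' && python3 -m crank '[[[0.97,0.4,0.02,0,0,0],[0.97,0.4,0.02,0,0,0],[0.97,0.4,0.02,0,0,0],[0.97,0.4,0.02,0,0,0],[0.97,0.4,0.02,0,0,0],[0.97,0.4,0.02,0,0,0],[0.97,0.4,0.02,0,0,0]]]'
python3 -c "
from h import *
go(467.6,271.7,200,84.7)"
```

```text
clock: 2.42
eef_pos: [421.2, -260.8, 266.4]
tool_rot: [-3.14, 0.01, 1.461]
force: [0.5, 0.2, 0.4]
width: 85.4
clock: 3.0
eef_pos: [531.1, -58.2, 261.8]
tool_rot: [3.139, 0.012, 1.459]
force: [0.0, 0.4, -0.5]
width: 85.4
t 3.0 p [531.1 -58.2 261.8] yaw 83.6 w 85.4 F [ 0.   0.4 -0.5] q [ 0.31  0.41 -0.38  1.75  0.19  1.02 -0.25] 
shift [10.72 -3.33  1.92] turn [ 0.03  0.12 -0.18]
```

```bash
python3 -m crank '[[[0.97,-0.3,0.15,0,0,-0.05],[0.97,-0.3,0.15,0,0,-0.05],[0.97,-0.3,0.15,0,0,0],[0.97,-0.3,0.15,0,0,0],[0.97,-0.3,0.15,0,0,0],[0.97,-0.3,0.15,0,0,0],[0.97,-0.3,0.15,0,0,0],[0.97,-0.3,0.15,0,0,0],[0.97,-0.3,0.15,0,0,0],[0.97,-0.3,0.15,0,0,0],[0.97,-0.3,0.15,0,0,0],[0,0,0,0,0,0]]]'
python3 - <<'E'
from h import *
go(467.6,271.7,130,84.7)
d=ctrl.get_image('wrist');cv2.imwrite('pics/w1.png',d['color'][:,:,::-1])
W=cloud(d);m=d['depth']>0
for n,lo,hi in[('housing',58,70),('dial',80,100)]:
    s=m&(W[...,2]>lo)&(W[...,2]<hi)&(np.hypot(W[...,0]-468,W[...,1]-275)<80);p=W[s]
    r=cv2.minAreaRect(p[:,:2].astype(np.float32));print(n,r,len(p),np.median(p[:,2]))
E
```

```text
clock: 4.0
eef_pos: [466.1, 293.1, 207.9]
tool_rot: [3.129, 0.005, 1.475]
force: [0.2, 1.9, 0.0]
width: 85.4
t 4.0 p [466.1 293.1 207.9] yaw 84.5 w 85.4 F [0.2 1.9 0. ] q [-0.34  0.49 -0.42  1.78  0.26  0.91 -0.97] 
shift [-0.69  0.09  2.6 ] turn [ 0.12  0.04 -0.03]
housing ((469.4286193847656, 277.21356201171875), (111.4535140991211, 61.98591613769531), 84.94817352294922) 5284 63.995771715288384
dial ((461.07586669921875, 252.38470458984375), (112.1969985961914, 31.223161697387695), 76.60981750488281) 547 89.3844823725831
```

View pics/w1.png

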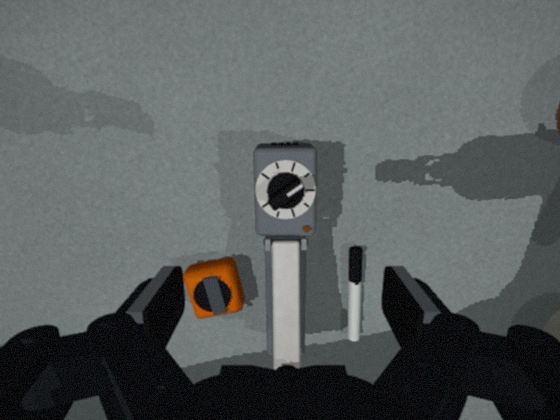

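```bash
python3 -m crank '[[[-0.4,0.06,0.7,0.06,0,0],[-0.4,0.05,0.7,0.06,0.04,0],[0,0,0.7,0,0,0],[0,0,0.7,0,0,0],[0,0,0,0,0,0]]]'
python3 -c "
from h import *
go(467.7,268.5,32,84.8)"
```

```text
clock: 4.47
eef_pos: [472.1, 261.7, 123.7]
tool_rot: [3.135, 0.003, 1.471]
force: [-1.2, -0.5, 0.1]
width: 85.5
t 4.47 p [472.1 261.7 123.7] yaw 84.3 w 85.5 F [-1.2 -0.5  0.1] q [-0.31  0.59 -0.37  1.9   0.33  0.71 -0.98] 
shift [ 0.22 -0.19  3.06] turn [ 0.07  0.03 -0.08]
```

```bash
python3 -m crank '[[[0.1,-0.08,0.5,0.03,0,-0.05],[0.1,-0.08,0.5,0.03,0,0],[0,0,0.5,0,0,0],[0,0,0,0,0,0],[0,0,0,0,0,0]]]'
python3 -c "
from h import *
go(467.7,268.5,32,84.8)"
```

```text
clock: 4.88
eef_pos: [472.6, 264.1, 81.3]
tool_rot: [3.136, 0.004, 1.47]
force: [-0.4, 0.0, -0.5]
width: 85.4
t 4.88 p [472.6 264.1  81.3] yaw 84.2 w 85.4 F [-0.4  0.  -0.5] q [-0.34  0.65 -0.34  1.92  0.37  0.62 -1.02] 
shift [ 0.13 -0.19  1.64] turn [ 0.05  0.04 -0.1 ]
```

```bash
python3 -m crank '[[[0.15,-0.25,0,0.05,0.03,-0.1],[0.0,-0.15,0.3,0,0,0],[0,0,0.5,0,0,0],[0,0,0.5,0,0,0],[0,0,0.3,0,0,0],[0,0,0,0,0,0],[0,0,0,0,0,0]]]'
python3 -c "
from h import *
go(467.7,268.5,32,84.8)"
```

```text
clock: 5.47
eef_pos: [463.2, 272.7, 37.2]
tool_rot: [3.133, -0.006, 1.481]
force: [0.3, 0.5, -0.8]
width: 85.3
t 5.47 p [463.2 272.7  37.2] yaw 84.9 w 85.3 F [ 0.3  0.5 -0.8] q [-0.39  0.72 -0.3   1.97  0.41  0.5  -1.07] 
shift [-0.13  0.16  0.18] turn [ 0.08 -0.06  0.01]
```

```bash
python3 -m crank '[[[-0.13,0.13,0.15,0.06,-0.03,0],[0,0,0,0,0,0],[0,0,0,0,0,0]]]'; python3 -m crank '[[[0,0,0,0,0,0],[0,0,0,0,0,0],[0,0,0,0,0,0],[0,0,0,0,0,0],[0,0,0,0,0,0],[0,0,0,0,0,0],[0,0,0,0,0,0],[0,0,0,0,0,0]]]' 1
python3 -c "
from h import *
go(467.7,268.5,32,84.8)"
```

```text
clock: 5.72
eef_pos: [467.8, 268.9, 33.9]
tool_rot: [3.138, -0.004, 1.481]
force: [-0.2, 0.3, -0.6]
width: 85.1
clock: 6.38
eef_pos: [465.9, 267.1, 36.1]
tool_rot: [3.14, -0.001, 1.481]
force: [-0.6, -0.8, 0.7]
width: 0.2
t 6.38 p [465.9 267.1  36.1] yaw 84.9 w 0.2 F [-0.6 -0.8  0.7] q [-0.38  0.72 -0.3   1.96  0.41  0.52 -1.05] 
shift [0.05 0.06 0.14] turn [ 0.01 -0.01  0.01]
```

```bash
python3 - <<'E'
from h import *
a=ctrl.get_image('wrist');b=ctrl.get_image('side');c=ctrl.get_image('top')
cv2.imwrite('pics/g1.png',np.hstack([cv2.resize(b['color'],(400,300)),cv2.resize(c['color'][150:330,100:340],(400,300))])[:,:,::-1])
print(ctrl.read_state()['width'])
E
```

```text
-0.2228051251349845
```

View pics/g1.png

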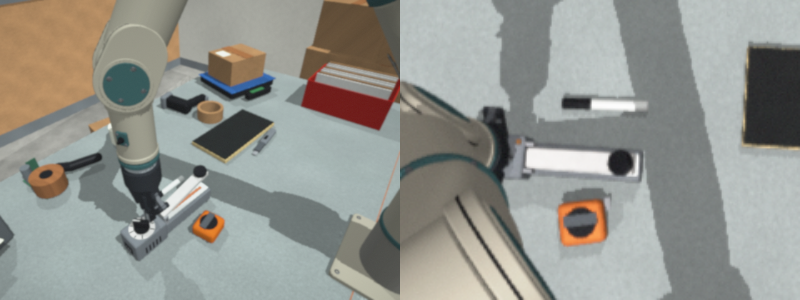

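```bash
python3 - <<'E'
from h import *
b=ctrl.get_image('side')
w=ctrl.get_image('wrist')
cv2.imwrite('pics/g2.png',np.hstack([cv2.resize(b['color'][230:370,140:300],(400,350),interpolation=cv2.INTER_CUBIC),cv2.resize(w['color'],(400,350))])[:,:,::-1])
W=cloud(w);m=(w['depth']>0)
s=m&(W[...,2]>60)&(W[...,2]<68)&(np.hypot(W[...,0]-468,W[...,1]-300)<50);print(s.sum(),W[s].mean(0) if s.any() else 0)
print(ctrl.read_state())
E
```

```text
13661 [472.40972685 303.79775594  63.89029943]
{'clock': 6.6333, 'qpos': array([-0.37630742,  0.72319622, -0.29994188,  1.95859012,  0.40771152,
        0.51385991, -1.05296178]), 'qd': array([ 0.00155767,  0.00242767, -0.00052635,  0.0012051 , -0.00304796,
        0.00347329,  0.00115995]), 'tau': array([ 9.61439131e-03, -5.15722454e+01, -3.42650279e+00, -1.04922259e+01,
        9.65998886e-03, -1.47194584e-02, -1.59668189e-04]), 'eef_pos': array([467.14273123, 268.30848776,  35.901019  ]), 'tool_rot': array([ 3.13874976, -0.00320263,  1.4809017 ]), 'force': array([ 0.22877513, -0.12942064, -0.33736008]), 'torque': array([ 0.02067082, -0.00084896,  0.01592614]), 'width': 0.02654882471304553}
```

View pics/g2.png

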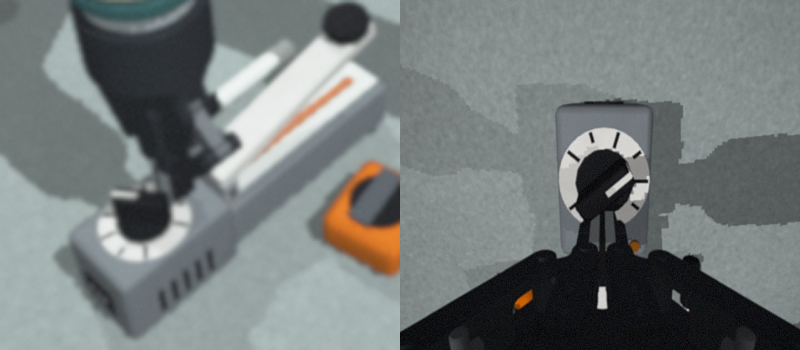

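```bash
python3 - <<'E'
from h import *
w=ctrl.get_image('wrist');b=ctrl.get_image('side');s=ctrl.read_state()
print(s['eef_pos'],'cam',-w['R'].T@w['t'])
W=cloud(w)
for r in(255,265,275,285,300,315,330):print(r,[np.round(W[r,c]).tolist() for c in(265,284,305)])
B=cloud(b);m=b['depth']>0
k=m&(np.hypot(B[...,0]-467,B[...,1]-268)<25)&(B[...,2]>50)&(B[...,2]<140)
p=B[k];print(len(p));
for z in range(60,140,8):
    q=p[(p[:,2]>=z)&(p[:,2]<z+8)]
    if len(q):print(z,len(q),np.round(q.min(0)),np.round(q.max(0)))
E
```

```text
[466.97974955 268.19696731  35.83225581] cam [473.58509143 336.61181587 212.84434963]
255 [[462.0, 285.0, 90.0], [469.0, 278.0, 76.0], [479.0, 272.0, 65.0]]
265 [[462.0, 280.0, 89.0], [469.0, 278.0, 86.0], [478.0, 273.0, 78.0]]
275 [[461.0, 275.0, 87.0], [469.0, 278.0, 95.0], [478.0, 273.0, 88.0]]
285 [[462.0, 279.0, 104.0], [469.0, 278.0, 103.0], [477.0, 274.0, 96.0]]
300 [[463.0, 280.0, 115.0], [469.0, 274.0, 107.0], [476.0, 280.0, 117.0]]
315 [[463.0, 280.0, 124.0], [468.0, 268.0, 108.0], [475.0, 279.0, 125.0]]
330 [[465.0, 285.0, 139.0], [468.0, 263.0, 108.0], [475.0, 284.0, 139.0]]
686
60 243 [442. 245.  62.] [492. 289.  68.]
68 19 [453. 270.  68.] [463. 292.  75.]
76 44 [454. 263.  76.] [476. 292.  84.]
84 101 [454. 263.  84.] [476. 293.  92.]
92 45 [454. 272.  92.] [476. 292. 100.]
100 27 [456. 275. 100.] [474. 280. 108.]
108 18 [455. 277. 108.] [482. 282. 116.]
116 69 [447. 261. 116.] [489. 282. 124.]
124 68 [444. 258. 124.] [490. 282. 132.]
132 52 [450. 260. 132.] [484. 286. 140.]
```

```bash
python3 - <<'E'
from h import *
w=ctrl.get_image('wrist')
W=cloud(w)
for r in range(225,275,5):print(r,[np.round(W[r,c]).tolist() for c in(255,268,276,284,292,300,312)])
cv2.imwrite('pics/g3.png',cv2.resize(w['color'][180:360,190:380,::-1],None,fx=3.2,fy=3.2,interpolation=cv2.INTER_CUBIC))
E
```

```text
225 [[457.0, 291.0, 68.0], [464.0, 295.0, 83.0], [468.0, 296.0, 88.0], [471.0, 297.0, 90.0], [474.0, 296.0, 89.0], [477.0, 296.0, 90.0], [482.0, 295.0, 90.0]]
230 [[458.0, 291.0, 76.0], [464.0, 295.0, 89.0], [467.0, 294.0, 88.0], [471.0, 294.0, 89.0], [474.0, 294.0, 90.0], [477.0, 294.0, 91.0], [481.0, 294.0, 90.0]]
235 [[458.0, 291.0, 83.0], [464.0, 293.0, 89.0], [467.0, 293.0, 90.0], [470.0, 292.0, 89.0], [473.0, 292.0, 91.0], [477.0, 292.0, 89.0], [483.0, 283.0, 68.0]]
240 [[459.0, 291.0, 88.0], [464.0, 291.0, 89.0], [467.0, 291.0, 90.0], [470.0, 290.0, 89.0], [473.0, 290.0, 90.0], [476.0, 290.0, 90.0], [482.0, 281.0, 69.0]]
245 [[459.0, 290.0, 91.0], [464.0, 289.0, 90.0], [467.0, 288.0, 90.0], [470.0, 288.0, 90.0], [473.0, 288.0, 90.0], [477.0, 279.0, 69.0], [482.0, 279.0, 69.0]]
250 [[458.0, 287.0, 90.0], [463.0, 287.0, 90.0], [467.0, 287.0, 91.0], [470.0, 286.0, 89.0], [473.0, 277.0, 69.0], [477.0, 277.0, 69.0], [482.0, 274.0, 64.0]]
255 [[458.0, 285.0, 90.0], [463.0, 284.0, 89.0], [466.0, 284.0, 90.0], [469.0, 278.0, 76.0], [473.0, 278.0, 77.0], [476.0, 272.0, 65.0], [482.0, 272.0, 65.0]]
260 [[458.0, 282.0, 88.0], [463.0, 282.0, 90.0], [466.0, 278.0, 81.0], [469.0, 279.0, 83.0], [473.0, 278.0, 82.0], [476.0, 270.0, 65.0], [482.0, 269.0, 64.0]]
265 [[456.0, 275.0, 78.0], [463.0, 279.0, 87.0], [466.0, 278.0, 86.0], [469.0, 278.0, 87.0], [472.0, 278.0, 87.0], [476.0, 273.0, 78.0], [482.0, 267.0, 64.0]]
270 [[456.0, 275.0, 82.0], [463.0, 279.0, 91.0], [466.0, 278.0, 91.0], [469.0, 278.0, 91.0], [472.0, 278.0, 92.0], [476.0, 273.0, 83.0], [481.0, 274.0, 84.0]]
```

View pics/g3.png

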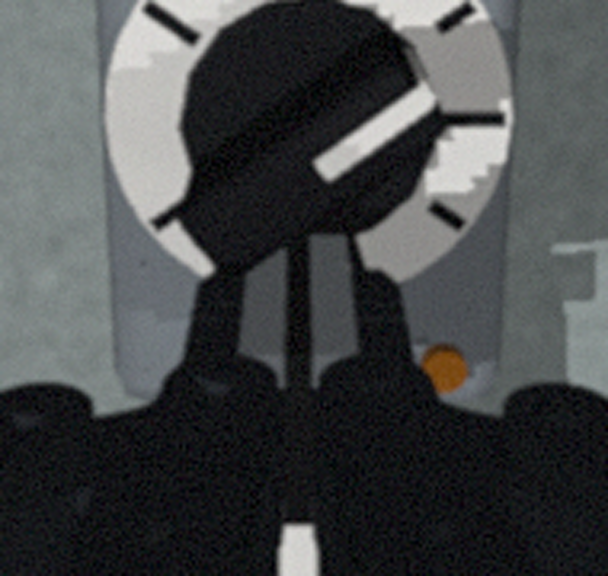

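```bash
python3 -m crank '[[[0,0,-0.3,0,0,0],[0,0,-1,0,0,0],[0,0,-1,0,0,0],[0,0,-1,0,0,0],[0,0,0,0,0,0],[0,0,0,0,0,0]]]' 
python3 - <<'E'
from h import *
def tip():
    b=ctrl.get_image('side');s=ctrl.read_state();e=s['eef_pos'];B=cloud(b);m=b['depth']>0
    k=m&(np.hypot(B[...,0]-e[0],B[...,1]-e[1])<30)&(B[...,2]>95)&(B[...,2]<240);p=B[k]
    print(e,s['width'],'low pts',np.round(p[np.argsort(p[:,2])[:12]]).tolist())
    for z in range(95,240,10):
        q=p[(p[:,2]>=z)&(p[:,2]<z+10)]
        if len(q):print(z,len(q),np.round(q.min(0)),np.round(q.max(0)))
    return b
b=tip();w=ctrl.get_image('wrist')
cv2.imwrite('pics/g4.png',np.hstack([cv2.resize(b['color'][200:340,130:290],(400,350),interpolation=cv2.INTER_CUBIC),cv2.resize(w['color'],(400,350))])[:,:,::-1])
E
```

```text
clock: 7.28
eef_pos: [465.7, 268.0, 140.1]
tool_rot: [-3.141, -0.002, 1.482]
force: [-0.7, -0.2, 0.6]
width: 0.2
[466.23031121 268.54272085 140.30818266] -0.06052149553992306 low pts [[461.0, 265.0, 174.0], [461.0, 271.0, 175.0], [461.0, 275.0, 177.0], [461.0, 273.0, 177.0], [461.0, 277.0, 178.0], [461.0, 276.0, 179.0], [464.0, 279.0, 179.0], [461.0, 279.0, 180.0], [460.0, 276.0, 180.0], [462.0, 278.0, 180.0], [461.0, 275.0, 180.0], [462.0, 276.0, 180.0]]
165 2 [461. 265. 174.] [461. 271. 175.]
175 36 [454. 262. 177.] [474. 280. 185.]
185 82 [451. 262. 185.] [473. 280. 195.]
195 90 [451. 263. 195.] [474. 280. 205.]
205 50 [453. 275. 205.] [476. 280. 215.]
215 69 [436. 261. 216.] [492. 284. 225.]
225 147 [440. 261. 225.] [495. 284. 235.]
235 31 [440. 260. 235.] [473. 284. 240.]
```

View pics/g4.png

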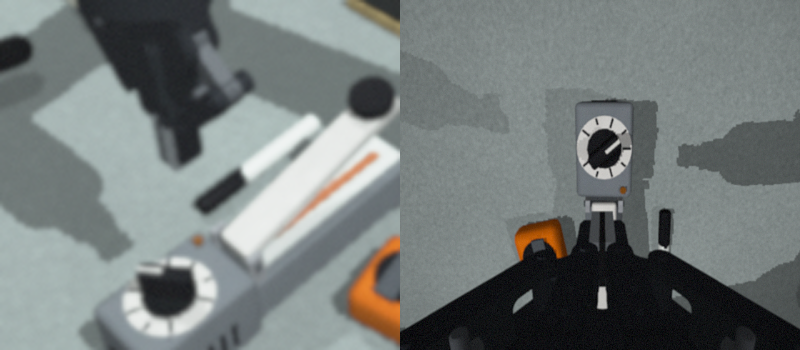

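```bash
python3 -m crank '[[[0,0,0,0,0,0],[0,0,0,0,0,0],[0,0,0,0,0,0],[0,0,0,0,0,0],[0,0,0,0,0,0],[0,0,0,0,0,0]]]' -1
python3 - <<'E'
from h import *
b=ctrl.get_image('side');s=ctrl.read_state();e=np.array(s['eef_pos']);R=Ro.from_euler('xyz',s['tool_rot'])
B=cloud(b);m=b['depth']>0
p=R.inv().apply((B[m]-e)) ;p=p[(np.hypot(p[:,0],p[:,1])<90)&(p[:,2]<-5)&(p[:,2]>-220)&((p[:,2]<-20))]
print(e,s['width'])
for z in range(-20,-220,-8):
    q=p[(p[:,2]<=z)&(p[:,2]>z-8)]
    if len(q):print(z,len(q),np.round(q[:,:2].min(0)),np.round(q[:,:2].max(0)))
E
```

```text
clock: 7.88
eef_pos: [462.9, 266.4, 135.1]
tool_rot: [-3.134, 0.004, 1.483]
force: [0.1, -0.1, 0.1]
width: 72.5
[462.83878104 266.3449575  135.08321814] 78.85216268976406
-36 1 [ 5. 38.] [ 5. 38.]
-44 76 [-11. -47.] [11. 42.]
-52 117 [-11. -50.] [12. 43.]
-60 130 [-11. -50.] [12. 44.]
-68 120 [-11. -50.] [11. 43.]
-76 92 [ -8. -49.] [12. 43.]
-84 87 [ -3. -66.] [14. 63.]
-92 217 [-12. -68.] [14. 69.]
-100 201 [-11. -67.] [17. 68.]
-108 260 [-12. -69.] [18. 68.]
-116 256 [-11. -68.] [18. 69.]
-124 225 [-12. -69.] [20. 70.]
-132 308 [-12. -68.] [20. 69.]
-140 421 [-12. -69.] [20. 65.]
-148 209 [-11. -66.] [ 13. -12.]
-156 80 [-10. -38.] [ 11. -27.]
-164 275 [-29. -38.] [38. 10.]
-172 327 [-26. -38.] [38. 13.]
-180 335 [-29. -38.] [38. 13.]
-188 345 [-28. -38.] [37. 15.]
-196 371 [-27. -38.] [38. 15.]
-204 643 [-35. -39.] [38. 25.]
-212 231 [-23. -32.] [32.  8.]
```

```bash
python3 -m crank '[[[-0.1,0.1,0.8,0,0,0],[0,0,0.8,0,0,0],[0,0,0.8,0,0,0],[0,0,0,0,0,0],[0,0,0,0,0,0]]]' -1
python3 -c "
from h import *
go(467.1,263.3,-8,84.8)"
```

```text
clock: 8.35
eef_pos: [467.1, 264.4, 62.1]
tool_rot: [-3.137, 0.001, 1.483]
force: [0.5, 1.0, 0.4]
width: 85.5
t 8.35 p [467.1 264.4  62.1] yaw 85.0 w 85.5 F [0.5 1.  0.4] q [-0.35  0.68 -0.34  1.94  0.38  0.58 -1.02] 
shift [-0.03  0.01  2.34] turn [-0.04  0.01  0.03]
```

```bash
python3 -m crank '[[[0,0,0.6,0,0,0],[0,0,0.6,0,0,0],[0,0,0.5,0,0,0],[0,0,0.3,0,0,0],[0,0,0,0,0,0],[0,0,0,0,0,0]]]' -1
python3 -c "
from h import *
go(467.1,263.3,-8,84.8)"
```

```text
clock: 8.85
eef_pos: [471.5, 268.0, 6.8]
tool_rot: [3.138, -0.006, 1.483]
force: [0.3, -0.0, 0.3]
width: 85.6
t 8.85 p [471.5 268.    6.8] yaw 85.0 w 85.6 F [ 0.3 -0.   0.3] q [-0.39  0.77 -0.27  1.96  0.44  0.46 -1.07] 
shift [-0.17 -0.13  0.49] turn [ 0.04 -0.06  0.03]
```

```bash
python3 -m crank '[[[-0.25,-0.13,0.2,0.04,-0.05,0],[-0.1,0,0.3,0,0,0],[0,0,0,0,0,0],[0,0,0,0,0,0]]]' -1
python3 -c "
from h import *
go(467.1,263.3,-8,84.8)"
```

```text
clock: 9.18
eef_pos: [468.3, 257.9, -6.4]
tool_rot: [3.138, -0.003, 1.482]
force: [-0.3, -0.3, -1.0]
width: 85.2
t 9.18 p [468.3 257.9  -6.4] yaw 84.9 w 85.2 F [-0.3 -0.3 -1. ] q [-0.39  0.79 -0.25  1.98  0.45  0.42 -1.08] 
shift [ 0.17 -0.06  0.05] turn [ 0.03 -0.03  0.02]
```

```bash
python3 -m crank '[[[0.2,0,0.03,0,0,0],[0,0,0,0,0,0]]]' -1;  python3 -m crank '[[[0,0,0,0,0,0],[0,0,0,0,0,0],[0,0,0,0,0,0],[0,0,0,0,0,0],[0,0,0,0,0,0],[0,0,0,0,0,0]]]' 1
python3 -c "
from h import *
go(467.1,263.3,-8,84.8)"
```

```text
clock: 9.35
eef_pos: [469.2, 264.2, -7.0]
tool_rot: [3.138, -0.003, 1.482]
force: [-0.2, 1.5, 0.4]
width: 85.4
clock: 9.85
eef_pos: [469.1, 265.1, -6.5]
tool_rot: [3.137, -0.004, 1.482]
force: [-0.2, -0.3, 1.1]
width: 61.2
t 9.85 p [469.1 265.1  -6.5] yaw 84.9 w 61.2 F [-0.2 -0.3  1.1] q [-0.4   0.79 -0.25  1.97  0.45  0.42 -1.08] 
shift [-0.06 -0.06  0.05] turn [ 0.04 -0.03  0.02]
```

Gripped (61 mm). Lift gently.

```bash
python3 -m crank '[[[0,0,0,0,0,0],[0,0,-0.3,0,0,0],[0,0,-0.4,0,0,0],[0,0,-0.5,0,0,0],[0,0,-0.5,0,0,0],[0,0,-0.5,0,0,0],[0,0,-0.5,0,0,0],[0,0,-0.4,0,0,0],[0,0,0,0,0,0],[0,0,0,0,0,0]]]'
python3 - <<'E'
from h import *
go(541,-222,90,84.8)
b=ctrl.get_image('side');cv2.imwrite('pics/l1.png',b['color'][:,:,::-1])
E
```

```text
clock: 10.68
eef_pos: [461.2, 258.3, 86.1]
tool_rot: [-3.13, 0.009, 1.483]
force: [-0.5, 0.4, -7.9]
width: 61.4
t 10.68 p [461.2 258.3  86.1] yaw 85.0 w 61.4 F [-0.5  0.4 -7.9] q [-0.32  0.64 -0.36  1.94  0.36  0.64 -1.  ] 
shift [-15.72   4.06  -0.03] turn [-0.11  0.09  0.03]
```

View pics/l1.png

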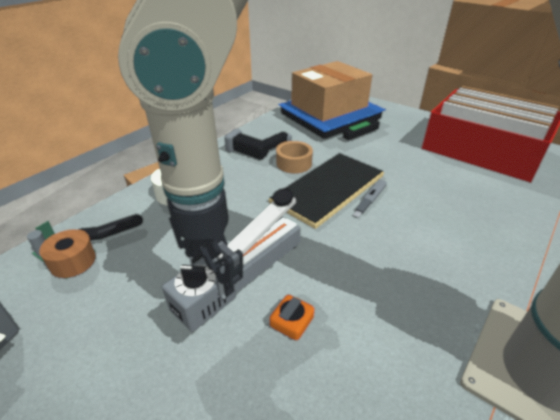

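```bash
python3 -m crank '[[[-0.2,0.06,0,-0.05,0.05,0],[-0.4,0.12,0,-0.05,0.04,0],[-0.6,0.18,0,0,0,0],[-0.6,0.18,0,0,0,0],[-0.6,0.18,0,0,0,0],[-0.6,0.18,0,0,0,0],[-0.6,0.18,0,0,0,0],[-0.6,0.18,0,0,0,0],[-0.6,0.18,0,0,0,0],[-0.6,0.18,0,0,0,0],[-0.6,0.18,0,0,0,0],[-0.6,0.18,0,0,0,0]]]'
python3 -c "
from h import *
go(547,-163.5,90,85.2)"
```

```text
clock: 11.73
eef_pos: [494.3, 35.3, 76.1]
tool_rot: [-3.123, 0.009, 1.487]
force: [0.5, 0.2, -7.0]
width: 61.1
t 11.73 p [494.3  35.3  76.1] yaw 85.2 w 61.1 F [ 0.5  0.2 -7. ] q [ 0.13  0.63 -0.38  2.03  0.42  0.58 -0.63] 
shift [-6.46  2.3  -0.45] turn [-0.17  0.08 -0.  ]
```

```bash
python3 -m crank '[[[-0.6,0.22,-0.08,-0.08,0.05,0],[-0.6,0.22,-0.08,-0.08,0.04,0],[-0.6,0.22,-0.08,0,0,0],[-0.6,0.22,-0.08,0,0,0],[-0.6,0.22,-0.05,0,0,0],[-0.6,0.22,-0.05,0,0,0],[-0.6,0.22,-0.05,0,0,0],[-0.6,0.22,-0.05,0,0,0],[-0.5,0.18,0,0,0,0],[-0.3,0.1,0,0,0,0],[0,0,0,0,0,0],[0,0,0,0,0,0]]]'
python3 -c "
from h import *
go(547,-163.5,90,85.2)"
```

```text
clock: 12.73
eef_pos: [522.9, -170.7, 81.1]
tool_rot: [-3.116, 0.011, 1.466]
force: [-1.2, 0.9, -7.2]
width: 61.2
t 12.73 p [ 522.9 -170.7   81.1] yaw 84.0 w 61.2 F [-1.2  0.9 -7.2] q [ 0.52  0.69 -0.42  1.87  0.43  0.7  -0.26] 
shift [ 0.32  0.77 -0.32] turn [-0.25  0.1  -0.2 ]
```

```bash
python3 -m crank '[[[0.15,0.4,0.2,-0.2,0.1,-0.15],[0.15,0.4,0.2,-0.15,0.08,-0.1],[0,0.05,0.2,-0.05,0,0],[0,0,0,0,0,0],[0,0,0,0,0,0]]]'
python3 - <<'E'
from h import *
go(547,-163.5,20,85.2)
a=ctrl.get_image('top');W=cloud(a);m=(a['depth']>0)&(a['color'].max(-1)<60)
E
```

```text
clock: 13.15
eef_pos: [546.6, -159.1, 60.1]
tool_rot: [3.13, -0.011, 1.498]
force: [0.3, -0.1, -7.4]
width: 61.1
t 13.15 p [ 546.6 -159.1   60.1] yaw 85.8 w 61.1 F [ 0.3 -0.1 -7.4] q [ 0.51  0.73 -0.42  1.87  0.45  0.63 -0.26] 
shift [-0.16  0.01  1.33] turn [ 0.11 -0.11  0.1 ]
```

```bash
python3 -m crank '[[[-0.1,0,0.25,0.1,-0.1,0.05],[0,0,0.3,0,0,0],[0,0,0.3,0,0,0],[0,0,0.2,0,0,0],[0,0,0,0,0,0],[0,0,0,0,0,0]]]'
python3 -c "
from h import *
go(547,-163.5,12,85.2)"
```

```text
clock: 13.7
eef_pos: [545.3, -161.4, 25.0]
tool_rot: [-3.139, 0.001, 1.493]
force: [0.5, 0.1, -6.8]
width: 61.5
t 13.7 p [ 545.3 -161.4   25. ] yaw 85.6 w 61.5 F [ 0.5  0.1 -6.8] q [ 0.48  0.78 -0.37  1.87  0.49  0.58 -0.29] 
shift [-0.06  0.06  0.43] turn [-0.02  0.01  0.06]
```

```bash
python3 -m crank '[[[0,0,0.15,0,0,0],[0,0,0.15,0,0,0],[0,0,0,0,0,0],[0,0,0,0,0,0]]]'; python3 -m crank '[[[0,0,0.1,0,0,0],[0,0,0.05,0,0,0],[0,0,0,0,0,0],[0,0,0,0,0,0]]]'
python3 -c "
from h import *
go(547,-163.5,12,85.2)"
```

```text
clock: 14.03
eef_pos: [545.5, -161.6, 15.2]
tool_rot: [-3.14, 0.001, 1.493]
force: [-0.4, 0.7, -8.0]
width: 61.3
clock: 14.37
eef_pos: [546.2, -161.8, 12.1]
tool_rot: [3.141, 0.001, 1.493]
force: [0.1, -0.3, -8.2]
width: 61.2
t 14.37 p [ 546.2 -161.8   12.1] yaw 85.5 w 61.2 F [ 0.1 -0.3 -8.2] q [ 0.47  0.8  -0.36  1.88  0.5   0.55 -0.31] 
shift [-0.05  0.03  0.  ] turn [0.   0.01 0.05]
```

```bash
python3 -m crank '[[[0,0,0.08,0,0,0],[0,0,0.05,0,0,0],[0,0,0,0,0,0],[0,0,0,0,0,0]]]'; python3 -m crank '[[[0,0,0.08,0,0,0],[0,0,0.06,0,0,0],[0,0,0,0,0,0],[0,0,0,0,0,0]]]'

```

```text
clock: 14.7
eef_pos: [547.0, -161.9, 12.4]
tool_rot: [3.139, 0.004, 1.493]
force: [0.4, 0.1, -7.6]
width: 61.3
clock: 15.03
eef_pos: [547.7, -161.9, 12.2]
tool_rot: [3.137, 0.006, 1.493]
force: [-0.7, -0.2, -8.3]
width: 61.2
```

```bash
python3 -m crank '[[[0,0,0.2,0.02,0.03,0],[0,0,0,0,0,0]]]'; python3 -m crank '[[[0,0,0.2,0,0,0],[0,0,0.2,0,0,0],[0,0,0,0,0,0]]]'

```

```text
clock: 15.2
eef_pos: [548.4, -162.3, 12.9]
tool_rot: [3.138, 0.007, 1.492]
force: [0.2, -0.6, -7.9]
width: 61.5
clock: 15.45
eef_pos: [550.6, -162.9, 13.1]
tool_rot: [3.133, 0.014, 1.493]
force: [-0.1, 0.4, -8.2]
width: 60.8
```

```bash
python3 - <<'E'
from h import *
s=ctrl.read_state();print(s['tau'],s['torque'],s['qpos'])
b=ctrl.get_image('side');cv2.imwrite('pics/p1.png',cv2.resize(b['color'][110:270,230:430,::-1],None,fx=3.5,fy=3.5,interpolation=cv2.INTER_CUBIC))
a=ctrl.get_image('top');W=cloud(a);m=a['depth']>0
k=m&(abs(W[...,0]-541)<90)&(abs(W[...,1]+222)<170)&(W[...,2]>38)&(W[...,2]<47);p=W[k];print(len(p),np.median(p,0),p.min(0),p.max(0))
p=p[p[:,1]<-240]
if len(p)>30:print(np.linalg.lstsq(np.c_[p[:,:2]-p[:,:2].mean(0),np.ones(len(p))],p[:,2],rcond=None)[0])
E
```

```text
[ 1.14204639e-01 -6.17932248e+01 -5.26166439e+00 -1.24191454e+01
  5.44344471e-02  4.64586066e-01 -3.09551891e-02] [ 0.04799575 -0.07489784  0.01697626] [ 0.44986506  0.79747861 -0.34604933  1.87529512  0.51181976  0.54816899
 -0.31883433]
12 [ 521.87073558 -127.62107947   43.46469988] [ 520.81037055 -144.86071777   38.28476383] [527.12606587 -92.68345649  46.91017466]
```

View pics/p1.png

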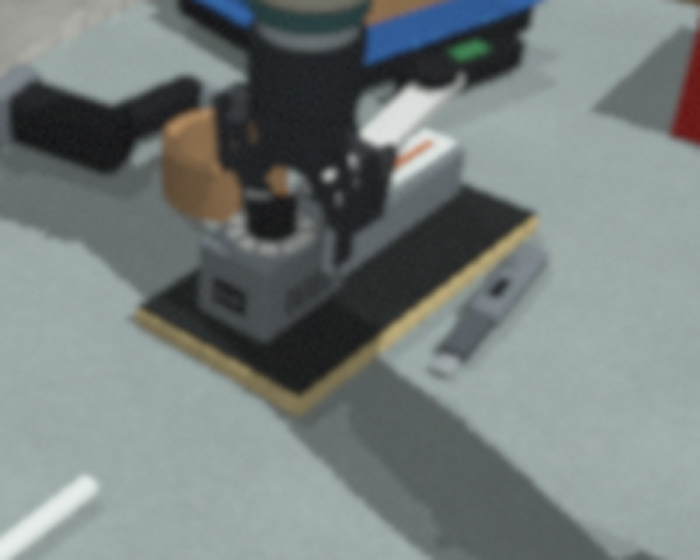

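```bash
python3 - <<'E'
from h import *
go(547,-163.5,12,85.2)
b=ctrl.get_image('side');B=cloud(b);m=b['depth']>0
q=(B-np.array([541.1,-222.3,0]));t=np.radians(-4.6);c,s=np.cos(t),np.sin(t)
L=np.stack([c*q[...,0]+s*q[...,1],-s*q[...,0]+c*q[...,1],q[...,2]],-1)
for n,x0,x1,y0,y1,z0,z1 in[('housing top',-60,60,100,140,70,95),('board',-70,-45,-100,140,5,30),('bed top',-45,45,-135,-80,50,70)]:
    k=m&(L[...,0]>x0)&(L[...,0]<x1)&(L[...,1]>y0)&(L[...,1]<y1)&(L[...,2]>z0)&(L[...,2]<z1);p=L[k]
    print(n,len(p),np.percentile(p,[2,50,98],axis=0).round(1).tolist() if len(p) else '')
k=m&(abs(L[...,0])<60)&(L[...,1]>120)&(L[...,2]>30)&(L[...,2]<75)&(L[...,1]<160);p=L[k];print('end face',len(p),np.percentile(p,[2,50,98],axis=0).round(1).tolist())
E
```

```text
t 15.55 p [ 551.2 -163.1   11.5] yaw 85.5 w 61.2 F [ 1.5 -3.5  1.7] q [ 0.45  0.8  -0.34  1.87  0.51  0.54 -0.32] 
shift [-0.02 -0.14 -0.02] turn [0.09 0.12 0.06]
housing top 331 [[-25.6, 100.4, 71.2], [0.4, 119.9, 82.5], [31.8, 131.4, 88.7]]
board 580 [[-69.4, -93.9, 17.1], [-57.3, 32.3, 19.0], [-45.5, 135.3, 21.0]]
bed top 143 [[-17.7, -118.9, 51.1], [-5.0, -99.8, 64.6], [20.6, -80.6, 67.8]]
end face 341 [[-25.5, 121.2, 30.9], [0.1, 129.8, 53.8], [34.5, 132.6, 74.5]]
```

```bash
python3 -m crank '[[[0,-0.1,0,0.1,0.12,0],[0,0,0,0,0,0]]]'; python3 -m crank '[[[0,0,0,0,0,0],[0,0,0,0,0,0],[0,0,0,0,0,0],[0,0,0,0,0,0],[0,0,0,0,0,0],[0,0,0,0,0,0],[0,0,0,0,0,0]]]' -1;
python3 -m crank '[[[0,0,-0.3,0,0,0],[0,0,-0.6,0,0,0],[0,0,-0.8,0,0,0],[0,0,-1,0,0,0],[0,0,-1,0,0,0],[0,0,-1,0,0,0],[0,0,0,0,0,0],[0,0,0,0,0,0]]]'
python3 - <<'E'
from h import *
b=ctrl.get_image('wrist');W=cloud(b);m=b['depth']>0
for n,lo,hi in[('housing',78,87),('dial',101,115)]:
    k=m&(W[...,2]>lo)&(W[...,2]<hi)&(abs(W[...,0]-548)<60)&(W[...,1]>-175)&(W[...,1]<-80);
    n_,lab,st,ce=cv2.connectedComponentsWithStats(k.astype(np.uint8))
    i=1+np.argmax(st[1:,4]);p=W[lab==i]
    print(n,cv2.minAreaRect(p[:,:2].astype(np.float32)),len(p),np.median(p[:,2]))
go(547,-136,120,30)
cv2.imwrite('pics/d1.png',b['color'][:,:,::-1])
E
```

```text
clock: 15.77
eef_pos: [550.8, -162.6, 11.3]
tool_rot: [3.14, -0.001, 1.494]
force: [-6.5, 0.8, 14.0]
width: 60.9
clock: 16.35
eef_pos: [550.3, -163.9, 7.0]
tool_rot: [-3.14, -0.003, 1.491]
force: [-0.5, -0.6, -0.1]
width: 85.1
clock: 17.02
eef_pos: [549.5, -163.2, 157.3]
tool_rot: [-3.138, -0.004, 1.493]
force: [1.0, 0.5, -0.7]
width: 85.0
housing ((553.2994384765625, -135.79417419433594), (82.29837036132812, 61.366580963134766), 85.58393096923828) 7012 82.0164663447385
dial ((553.6201171875, -134.92120361328125), (35.58765411376953, 12.139350891113281), 32.73249435424805) 898 107.5435987847041
t 17.07 p [ 550.3 -163.2  157.6] yaw 85.6 w 85.2 F [ 0.3 -0.1  0.1] q [ 0.56  0.61 -0.5   1.76  0.36  0.86 -0.18] 
shift [ 0.89 -0.18  1.26] turn [-0.04 -0.02  9.26]
```

View pics/d1.png

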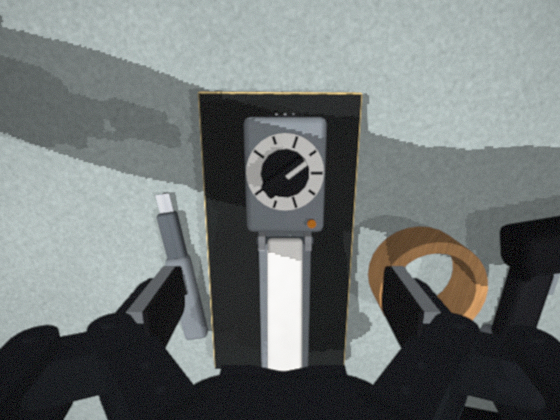

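```bash
python3 -m crank '[[[0,0,0,0,0,-1],[0,0,0,0,0,-1],[0,0,0,0,0,-1],[0,0,0,0,0,-1],[0,0,0,0,0,-1],[0,0,0,0,0,-1],[0,0,0,0,0,-1],[0,0,0,0,0,-1],[0,0,0,0,0,-1],[0,0,0,0,0,-1],[0,0,0,0,0,-1],[0,0,0,0,0,-1]]]' 0; python3 -m crank '[[[0,0,0,0,0,-1],[0,0,0,0,0,-1],[0,0,0,0,0,-1],[0,0,0,0,0,-1],[0,0,0,0,0,-1],[0,0,0,0,0,-0.8],[0,0,0,0,0,-0.6],[0,0,0,0,0,-0.4],[0,0,0,0,0,0],[0,0,0,0,0,0]]]'
python3 -c "
from h import *
go(553.6,-134.9,100,212.7)"
```

```text
clock: 18.07
eef_pos: [541.4, -161.2, 146.8]
tool_rot: [3.141, -0.023, 2.814]
force: [0.3, 0.4, -0.5]
width: 42.7
clock: 18.9
eef_pos: [533.0, -159.7, 135.1]
tool_rot: [3.11, -0.032, -2.713]
force: [-0.9, 0.6, 0.2]
width: 42.7
t 18.9 p [ 533.  -159.7  135.1] yaw -155.4 w 42.7 F [-0.9  0.6  0.2] q [ 0.84  0.81 -1.03  1.78  0.76  1.07  1.52] 
shift [-1.    0.43  1.15] turn [ 0.32 -0.28 -1.36]
```

```bash
python3 -m crank '[[[-0.3,0.15,0.2,0.2,-0.15,-0.5],[-0.3,0.15,0.2,0.15,-0.12,-0.4],[-0.3,0.15,0.2,0,0,-0.3],[-0.1,0,0.2,0,0,-0.1],[0,0,0,0,0,0],[0,0,0,0,0,0]]]'
python3 -c "
from h import *
go(553.6,-134.9,80,212.7)"
```

```text
clock: 19.4
eef_pos: [552.7, -133.2, 107.1]
tool_rot: [-3.139, -0.005, -2.578]
force: [-0.3, -0.0, -0.6]
width: 42.7
t 19.4 p [ 552.7 -133.2  107.1] yaw -147.7 w 42.7 F [-0.3 -0.  -0.6] q [ 0.78  0.84 -1.02  1.82  0.86  1.    1.53] 
shift [-0.   -0.06  0.9 ] turn [-0.02 -0.05 -0.07]
```

```bash
python3 -m crank '[[[0,-0.05,0.5,0,-0.05,-0.05],[0,0,0.5,0,0,0],[0,0,0.2,0,0,0],[0,0,0,0,0,0],[0,0,0,0,0,0]]]'
python3 -c "
from h import *
go(553.6,-134.9,56,212.7)"
```

```text
clock: 19.82
eef_pos: [553.9, -136.3, 69.2]
tool_rot: [-3.139, -0.001, -2.578]
force: [0.3, -0.2, 0.8]
width: 42.4
t 19.82 p [ 553.9 -136.3   69.2] yaw -147.7 w 42.4 F [ 0.3 -0.2  0.8] q [ 0.76  0.89 -0.98  1.84  0.92  0.94  1.49] 
shift [-0.02  0.05  0.44] turn [-0.02 -0.01 -0.07]
```

```bash
python3 -m crank '[[[0,0.05,0.25,0,0,-0.05],[0,0,0.15,0,0,0],[0,0,0,0,0,0],[0,0,0,0,0,0]]]'
python3 -c "
from h import *
go(553.6,-134.9,56,212.7)"
```

```text
clock: 20.15
eef_pos: [553.6, -135.3, 57.1]
tool_rot: [-3.138, -0.0, -2.573]
force: [-0.1, 1.1, 1.3]
width: 42.8
t 20.15 p [ 553.6 -135.3   57.1] yaw -147.4 w 42.8 F [-0.1  1.1  1.3] q [ 0.75  0.9  -0.96  1.85  0.94  0.93  1.47] 
shift [-0.    0.01  0.04] turn [-0.03 -0.   -0.02]
```

```bash
python3 -m crank '[[[0,0,0,0,0,0],[0,0,0,0,0,0],[0,0,0,0,0,0],[0,0,0,0,0,0],[0,0,0,0,0,0],[0,0,0,0,0,0]]]' 1
python3 -c "
from h import *
go(553.6,-134.9,57,103.6)"
```

```text
clock: 20.65
eef_pos: [553.7, -134.8, 57.7]
tool_rot: [-3.138, 0.0, -2.573]
force: [-0.7, -1.0, -0.7]
width: 10.3
t 20.65 p [ 553.7 -134.8   57.7] yaw -147.4 w 10.3 F [-0.7 -1.  -0.7] q [ 0.75  0.9  -0.96  1.85  0.94  0.93  1.47] 
shift [ 0.   -0.    0.02] turn [-0.02  0.03 18.16]
```

```bash
python3 -m crank '[[[0,0,0,0,0,0.5],[0,0,0,0,0,0.6],[0,0,0,0,0,0.6],[0,0,0,0,0,0.6],[0,0,0,0,0,0.6]]]'
python3 -c "
from h import *
go(553.6,-134.9,57.5,103.6)"
```

```text
clock: 21.07
eef_pos: [553.8, -135.0, 57.7]
tool_rot: [-3.139, 0.002, -2.889]
force: [-0.7, -0.2, -1.8]
width: 10.3
t 21.07 p [ 553.8 -135.    57.7] yaw -165.5 w 10.3 F [-0.7 -0.2 -1.8] q [ 0.72  0.87 -0.9   1.85  0.89  0.88  1.2 ] 
shift [0.01 0.   0.01] turn [-1.000e-02  3.000e-02  1.515e+01]
```

Precise. Continue.

```bash
python3 -m crank '[[[0,0,0,0,0,0.6],[0,0,0,0,0,0.6],[0,0,0,0,0,0.6],[0,0,0,0,0,0.6],[0,0,0,0,0,0.6],[0,0,0,0,0,0.6],[0,0,0,0,0,0.6],[0,0,0,0,0,0.6],[0,0,0,0,0,0.6],[0,0,0,0,0,0.6]]]'
python3 -c "
from h import *
go(553.6,-134.9,57.5,103.6)"
```

```text
clock: 21.9
eef_pos: [553.7, -135.3, 57.7]
tool_rot: [-3.14, 0.003, 2.735]
force: [-0.7, 0.2, -1.1]
width: 10.5
t 21.9 p [ 553.7 -135.3   57.7] yaw 156.7 w 10.5 F [-0.7  0.2 -1.1] q [ 0.64  0.81 -0.74  1.85  0.77  0.79  0.65] 
shift [0.01 0.01 0.01] turn [-0.    0.04  8.85]
```

```bash
python3 -m crank '[[[0,0,0,0,0,0.6],[0,0,0,0,0,0.6],[0,0,0,0,0,0.6],[0,0,0,0,0,0.6],[0,0,0,0,0,0.6],[0,0,0,0,0,0.6],[0,0,0,0,0,0.6],[0,0,0,0,0,0.6],[0,0,0,0,0,0.6],[0,0,0,0,0,0.6],[0,0,0,0,0,0.6]]]'
python3 -m crank '[[[0,0,0,0,0,0.6],[0,0,0,0,0,0.6],[0,0,0,0,0,0.4],[0,0,0,0,0,0],[0,0,0,0,0,0]]]'
python3 -c "
from h import *
go(553.6,-134.9,57.5,103.6)"
```

```text
clock: 22.82
eef_pos: [553.4, -135.6, 57.7]
tool_rot: [-3.141, 0.004, 2.011]
force: [0.4, -0.3, -1.0]
width: 10.3
clock: 23.23
eef_pos: [553.2, -135.6, 57.7]
tool_rot: [-3.142, 0.005, 1.835]
force: [-0.1, -0.4, -0.8]
width: 10.1
t 23.23 p [ 553.2 -135.6   57.7] yaw 105.1 w 10.1 F [-0.1 -0.4 -0.8] q [ 0.51  0.75 -0.51  1.86  0.56  0.68 -0.07] 
shift [0.02 0.02 0.01] turn [0.   0.05 0.25]
```

Finish the last bit, open, retract and measure.

```bash
python3 -m crank '[[[0,0,0,0,0,0.25],[0,0,0,0,0,0],[0,0,0,0,0,0]]]'; python3 -m crank '[[[0,0,0,0,0,0],[0,0,0,0,0,0],[0,0,0,0,0,0],[0,0,0,0,0,0],[0,0,0,0,0,0]]]' 0;
python3 -m crank '[[[0,0,-0.4,0,0,0],[0,0,-0.8,0,0,0],[0,0,-1,0,0,0],[0,0,-1,0,0,0],[0,0,-0.7,0,0,0],[0,0,0,0,0,0],[0,0,0,0,0,0]]]'
python3 - <<'E'
from h import *
b=ctrl.get_image('wrist');W=cloud(b);m=b['depth']>0
for n,lo,hi in[('housing',78,87),('dial',101,115)]:
    k=m&(W[...,2]>lo)&(W[...,2]<hi)&(abs(W[...,0]-548)<60)&(W[...,1]>-175)&(W[...,1]<-80);
    n_,lab,st,ce=cv2.connectedComponentsWithStats(k.astype(np.uint8))
    i=1+np.argmax(st[1:,4]);p=W[lab==i]
    print(n,cv2.minAreaRect(p[:,:2].astype(np.float32)),len(p),np.median(p[:,2]))
go(547,-136,120,30)
cv2.imwrite('pics/d2.png',b['color'][:,:,::-1])
E
```

```text
clock: 23.48
eef_pos: [553.2, -135.6, 57.7]
tool_rot: [3.141, 0.005, 1.808]
force: [0.3, 0.1, -1.4]
width: 10.4
clock: 23.9
eef_pos: [553.9, -135.2, 58.2]
tool_rot: [3.14, 0.005, 1.809]
force: [-0.0, 0.8, 0.4]
width: 43.0
clock: 24.48
eef_pos: [553.2, -133.5, 184.3]
tool_rot: [3.14, 0.003, 1.812]
force: [0.6, -1.3, -0.2]
width: 42.7
housing ((553.7756958007812, -135.8563690185547), (82.55997467041016, 61.26723098754883), 85.57486724853516) 5377 82.05164611626509
dial ((553.775146484375, -135.1411895751953), (11.297579765319824, 34.41557693481445), 13.581857681274414) 645 107.50835495113078
t 24.53 p [ 553.5 -133.4  184.3] yaw 103.8 w 42.6 F [ 0.2 -0.5  0.8] q [ 0.58  0.59 -0.62  1.75  0.42  0.93  0.03] 
shift [-0.02 -0.24  2.14] turn [ 0.04  0.02 12.3 ]
```

View pics/d2.png

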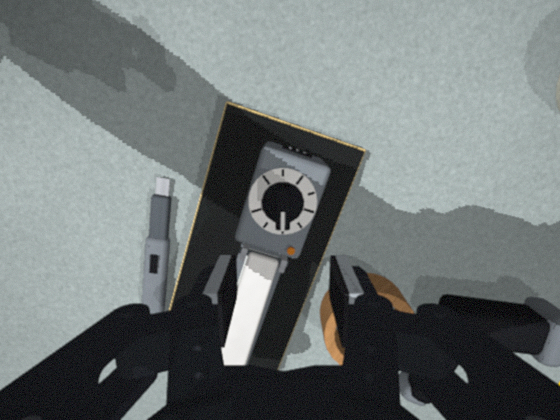

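```bash
python3 - <<'E'
from h import *
b=ctrl.get_image('top');W=cloud(b);m=b['depth']>0
for n,lo,hi,bx in[('measure',20,50,(190,262,232,300)),('marker',8,30,(190,203,255,222)),('roll',30,60,(355,125,412,177)),('knife',10,30,(340,246,415,265))]:
    try:
        r,c,z=rect(W,m,lo,hi,bx);print(n,np.round(r[0],1),np.round(r[1],1),c)
    except Exception as e:print(n,'not seen')
print(ctrl.finish_job())
E
```

```text
measure [372.3 168.4] [61.8 66.5] 708
marker [540.8 135.8] [126.7  22.7] 333
roll [0. 0.] [0. 0.] 0
knife [ 430.9 -203.4] [24.6 87.1] 220
the job is handed in; nothing more can be done
None
  return _methods._mean(a, axis=axis, dtype=dtype,
  ret = ret.dtype.type(ret / rcount)
```

I gripped the sealer by its housing, set it on the board with the press pad to the right, turned the dial to mark 6, let go and handed the job in at about 25 s.

**Placement:** The last wrist picture puts the sealer about 6 mm across and 2 mm along from the board's centre. Its length is within 1° of the board's, and the housing top is at 82 mm, so it stands level on the rubber.

**Dial:** The pointer was measured at −72° in the sealer's frame, which is mark 6. The arm had retracted clear before hand-in.

**What went wrong or disagreed:**
- **First grip:** The first close shut on air above the housing, next to the dial, without visibly moving anything. The fingertips turned out to be about 34 mm short of the reported tool point (46 mm with the gripper open), so I measured that and allowed for it from then on.
- **Force reading:** While I lowered the sealer, the force still showed its full weight after it stopped going down. I pushed on a little before camera depth confirmed it was on the board; the force then read about 14 N upward just before I let go.

**Bystanders:** At the end the tape measure was within 1 mm of its first position and the pen within about 3 mm. The top camera could not check the roll, which was hidden by the arm, or the knife, which was partly hidden (its shifted reading comes from that). Both looked to be in their places in the last wrist picture, which I did not measure.

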